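# Pin the swing-out anvil on the shoe mender's cart

### The job

Swing the anvil arm home so that the loose eye link at its end lies in the grey yoke. Then draw the steel locking pin from its wooden block and pass it through the slotted upper ear, the eye of the link and the hole in the lower ear, until its collar sits flat on the upper ear; let go and leave the nail tub, polish tin, sole and stick where they are. The eye cannot be seen under the upper ear and seldom lies over the hole, so feel for it with the pin and draw it across.

Things in the scene. Friction and masses are not known exactly. Their poses are not given: they have to be found in the camera images.
- yoke_slot (a point): On top of the fixed grey steel yoke's upper ear, mid-slot, 76 mm above the shelf. Axes: z up, x along the slot, y towards the arm's hinge. Two level ears, 64 (x) by 62 mm (y), 8 mm thick, are joined by a web at the -y end. The upper ear (68 to 76 mm above the shelf) has a through slot 34 mm long (x), 14.2 mm wide (y)
- lower_hole (a point): Centre of the top of the lower ear's round through hole, 14 mm in diameter, 48 mm above the shelf, straight below yoke_slot; the lower ear is 8 mm thick. The bracket's base plate below has its top 10 mm above the shelf. Same axes as yoke_slot
- hinge (a point): Point on the swing arm's vertical hinge axis, 54 mm above the shelf, 200 mm from the yoke's axis along +y of yoke_slot's frame. The chromed anvil head sits on the arm above it (top 94 mm above the shelf, reaching 55 mm from the axis towards the handle)
- swing_arm (a joint): Angle of the swing arm, rad: 0 is home at a hard stop (arm points from hinge to yoke, eye link between the ears); grows as it swings out towards +x of yoke_slot's frame (anticlockwise from above), at most 1.3. Dry friction of about 0.9 N m: it stays where it is left
- link_rivet (a point): Rivet on the swing arm, 125 mm from the hinge axis. It holds a loose flat link, 8 mm thick, 55 to 63 mm above the shelf, ending in a 46 mm square pad with a 14.5 mm round eye 75 mm from the rivet. The link lies up to 0.15 rad to either side of the arm, held by dry friction: about 3 N at the eye moves it. Arm home, the eye is up to 11 mm off the lower hole along the slot, hidden by the ear; a pin in the eye can draw it across
- swing_handle (a point): Point on the axis of the upright round steel handle on the swing arm, 16 mm in diameter, standing 54 to 104 mm above the shelf; the point is 85 mm above the shelf, 90 mm from the hinge axis
- pin_grip (a point): Centre of the flat grip of the loose steel locking pin, 26 mm above the underside of the pin's collar. The grip is 26 mm wide (x), 14 mm thick (y) and goes from 4 to 40 mm above the collar's underside. Axes: z up along the pin, away from its point; x the wide way of the grip, y its thickness (to be pinched)
- pin_collar (a point): Centre of the underside of the pin's collar, on the pin's axis (same axes as pin_grip). Collar 24 mm in diameter, 4 mm thick; below it a 12 mm round shank that reaches 50 mm down, the last 4 mm tapering to a flat 9 mm point. Mass about 120 g. At the start it stands upright in the block, collar on the block's top
- block: Fixed dark wooden block, 90 by 90 mm and 65 mm high, origin under its centre, with one 17 mm vertical hole in the middle of its top in which the pin stands
- tub: Red plastic tub of heel nails, 90 mm across, 55 mm high, loose; origin under its centre; leave alone
- polish_tin: Round brass polish tin, 80 mm across, 25 mm high, loose; origin under its centre; leave alone
- sole: Black rubber sandal sole, 225 by 75 mm, 24 mm high at the heel, loose; origin under its middle, x along its length; leave alone
- stick: Wooden burnishing stick, 215 by 20 mm, 14 mm high, loose; origin under it, x along its length; leave alone
Not all that is in view belongs to the job. Of the things that look like the part that bears pin_grip, the smallest one is meant.

How it is judged:
By the outcome, as a careful person would: the job done as asked, in the order asked, and still so for the second after the job is handed in, with the robot touching nothing.
It also fails if it takes over 61 s, if anything falls off the work surface, if the arm or the gripper's body presses on something with over 40 N, if the wrist force passes 120 N, or if a joint passes its speed limit or range.

### The arm

A 6-joint arm with a two-finger parallel gripper is mounted at the origin on the work surface. World frame = base frame: x ahead of the robot, y to its left, z up, the work surface at z = 0. Lengths are in m, angles in rad, forces in N, time in s.
With the tool pointing down it reaches from about 0.375 to 0.75 m from the base axis. Payload 9 kg.
Tool frame: the origin (TCP) lies at the very end of the fingers, on their centre line; the grasp point (between the pads) lies 19 mm behind it; z points along the fingers, y is the line along which they close (so a half turn about z gives the same grasp; the last joint's range is limited). The gripper opens to 85 mm and grips with 20 to 120 N. Pads are 22 mm wide; open, the fingers measure 114 mm over their backs; the gripper's body (76 mm by 85 mm) begins 54 mm behind the grasp point. The pads swing forward as they close: fully open they stand 13 mm farther back than shut.
Start: joints at [1.039, 0.104, 0.097, 1.564, 0, 1.353], TCP at [0.185, 0.571, 0.231] pointing down, gripper open.
Joint ranges: [-2.99, 2.99], [-0.84, 1.86], [-1.1, 1.16], [-1.84, 2.11], [-1.51, 1.56], [-3.14, 3.14]. Speed limits (rad/s): [2.22, 2.22, 2.57, 3.14, 3.14, 3.14].

### API

Orientations are given as a unit quaternion [x, y, z, w].
In Python, from station import bot gives the robot as it stands. The module is installed in compiled form; this text tells all that it offers.
- The arm moves only by the shell command python3 -m crank 'ROWS'. ROWS is text: rows parted by semicolons, each of 7 numbers parted by spaces: the closure, from -1 (fully open) to 1 (shut), so that 0 is half open, then the shift along the tool's x, y, z in units of 0.15 m (1.0 is 0.15 m), then the turn, a rotation vector about the tool's x, y, z in units of pi/4 rad (1.0 is pi/4 rad). In form: jaw x y z wx wy wz; .... A call has 1 to 12 rows; each row is the pose to reach, as a shift and turn from the pose commanded when the call began, along the tool's axes at that moment; what a row does not reach only later rows make up. A row lasts 1/8 s, in which the tool goes at most 62.5 mm and 10.7 degrees, less where a joint would pass 70% of its speed; a pose out of reach is approached as far as the arm can. A call with a number of a shift or a turn outside -1 to 1 is refused whole. A call with a gripper value outside its range is refused whole. The fingers move at their own pace and stop on an object; the grip force is fixed at half the most. Time passes only in rows, so rows that repeat a pose let the fingers close. It gives the time, the measured TCP pose, the force, the opening and the grip force at its end, in the units of the state.
- bot.sense(): the state, without advancing time (a new reading comes with each control period).
- bot.grab_frame(name): name is "side" or "top"; returns (picture, depth): 480x640x3 uint8, red, green, blue; 480x640 float32, m along the optical axis (not along the pixel's ray), 0 where there is no reading.
- bot.camera_info(name): a dict with "fx", "fy", "cx", "cy" (pixels), "xyz" and "orientation" of the camera in the world. Camera axes: x right, y up, looking along -z (the intrinsics and any distortion apply to the point x, -y, -z); pixel columns grow to the right and rows downward; lengths in m; the calibration is good to about 2 mm. A picture is of the moment at which its call begins. camera_info takes no time and is no camera call.
- bot.finish_job(): hands the job in; it is judged then, once.
The state is a dict: "time_s": time; "joints": joint angles; "qd": joint speeds; "joint_torque": joint torques, N m; "ee_pos": TCP position; "tool_rot": TCP orientation; "ft_force": force on the tool from outside, world axes, zero at the start; "wrist_torque": the same for the moment, N m; "opening": finger opening in m; "grip_force": force on a finger pad.
Only numpy, scipy, OpenCV 4.12 (cv2) and the standard library are available. Lean on these libraries where they do the work, as an engineer would, in place of code of your own. Each camera call takes 0.05 s, during which the arm holds its last target. There are 200 camera calls.

## Working session

There is one attempt and no reset: what is moved stays moved. The work goes in short steps, Python scripts to look and compute and a shell command to move; the robot and the scene stay as the last step left them, time stands still between calls to the robot, and variables do not carry over. Pictures are saved under pics/ and viewed, at most 13 in all, crops included, and the job is handed in when it is done.

```bash
mkdir -p pics; cat > h.py <<'E'
import numpy as np,cv2
from station import bot
from scipy.spatial.transform import Rotation as R
def grab(n,name=None):
    p,d=bot.grab_frame(n)
    if name: cv2.imwrite('pics/'+name,cv2.cvtColor(p,cv2.COLOR_RGB2BGR))
    return p,d
def ray(n,u,v):
    c=bot.camera_info(n)
    d=np.array([(u-c['cx'])/c['fx'],-(v-c['cy'])/c['fy'],-1.])
    return np.array(c['xyz']),R.from_quat(c['orientation']).apply(d)
def onplane(n,u,v,z):
    o,d=ray(n,u,v); return o+d*(z-o[2])/d[2]
def cloud(n,dep):
    c=bot.camera_info(n); v,u=np.mgrid[:480,:640]
    P=np.stack([(u-c['cx'])/c['fx'],-(v-c['cy'])/c['fy'],-np.ones(u.shape)],-1)*dep[...,None]
    return R.from_quat(c['orientation']).apply(P.reshape(-1,3)).reshape(480,640,3)+np.array(c['xyz'])
E
python3 - <<'E'
from h import *
for n in('top','side'):
    grab(n,n+'0.png'); print(bot.camera_info(n))
print(bot.sense())
E
```

```text
{'fx': 523.7197663085902, 'fy': 523.7197663085902, 'cx': 311.9930300170181, 'cy': 235.3479446350559, 'xyz': array([0.4852367 , 0.00875947, 1.18714598]), 'orientation': array([ 0.02250146, -0.02349625, -0.69819656,  0.71516653])}
{'fx': 618.2217592805138, 'fy': 618.2217592805138, 'cx': 322.50933765724915, 'cy': 247.69444419986073, 'xyz': array([ 0.39449255, -0.72903722,  1.00091721]), 'orientation': array([ 0.33780358, -0.04446271, -0.1057164 ,  0.93420333])}
{'time_s': 0.1, 'joints': array([ 1.03926816e+00,  1.04616300e-01,  9.65555657e-02,  1.56388997e+00,
       -3.05863730e-05,  1.35311726e+00]), 'qd': array([ 0.00063084, -0.00188372,  0.00234209, -0.00201034,  0.0012581 ,
        0.00041056]), 'joint_torque': array([ 6.23290238e-03, -5.58208466e+01,  5.04719925e+01,  1.30622121e-02,
       -3.07849814e-04, -1.22088647e-05]), 'ee_pos': array([0.18507005, 0.57043817, 0.23061841]), 'tool_rot': array([ 1.56281258e-01,  9.87712425e-01, -5.42758707e-04, -1.96963066e-04]), 'ft_force': array([ 0.33595824, -0.76951148,  0.51515671]), 'wrist_torque': array([-0.06062195, -0.00376916,  0.0029118 ]), 'grip_force': 0.0, 'opening': 0.08522123802154614}
```

View pics/top0.png

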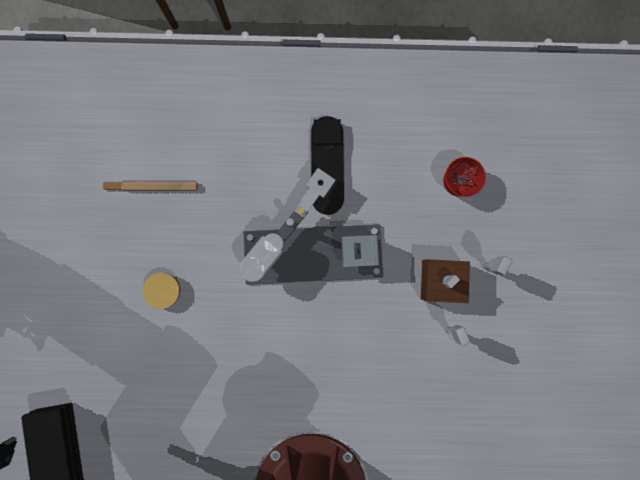

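View pics/side0.png

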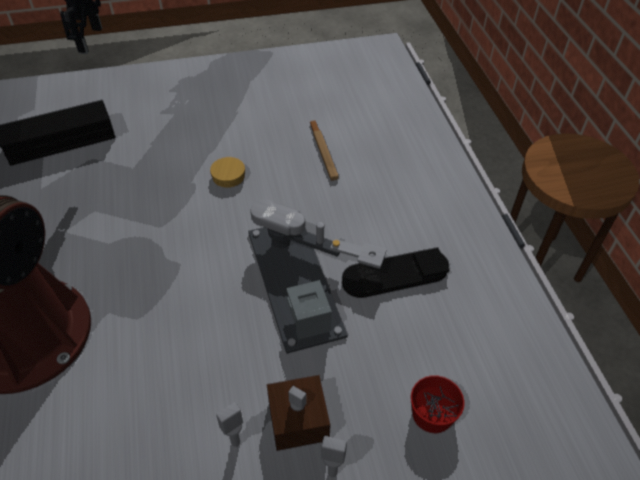

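The top view shows the yoke at about (360,250), hinge and anvil head at (262,258), handle at (291,221), link pad at (320,183), and block with pin at (448,281). Two decoy pins stand at (504,265) and (460,335). Next I'll enlarge the area.

```bash
python3 - <<'E'
from h import *
p=cv2.imread('pics/top0.png'); 
c=cv2.resize(p[160:320,230:430],None,fx=4,fy=4,interpolation=cv2.INTER_CUBIC)[:600]; 
cv2.imwrite('pics/c1.png',c)
c=cv2.resize(p[230:350,400:530],None,fx=5,fy=5,interpolation=cv2.INTER_CUBIC)
s=cv2.imread('pics/side0.png')
cv2.imwrite('pics/c2.png',np.hstack([cv2.resize(c,(400,370)),cv2.resize(s[370:480,200:360],(400,275+95))]))
_,d=grab('top'); P=cloud('top',d); np.save('P.npy',P)
for (u,v) in [(345,240),(375,240),(345,262),(375,262),(320,176),(291,221),(448,281),(504,265),(460,335),(430,270),(400,150),(262,258)]: print(u,v,P[v,u].round(4))
E
```

```text
345 240 [ 0.5497 -0.0626  0.072 ]
375 240 [ 0.5511 -0.1264  0.0735]
345 262 [ 0.5027 -0.0631  0.0773]
375 262 [ 0.5043 -0.1271  0.0737]
320 176 [ 0.6877 -0.0062  0.0631]
291 221 [0.5849 0.0525 0.1008]
448 281 [ 0.4683 -0.2746  0.1037]
504 265 [ 0.5036 -0.3828  0.1236]
460 335 [ 0.3607 -0.2949  0.1215]
430 270 [ 0.4902 -0.2458  0.0662]
400 150 [ 0.7644 -0.1898 -0.0024]
262 258 [0.5066 0.1112 0.0935]
```

View pics/c1.png

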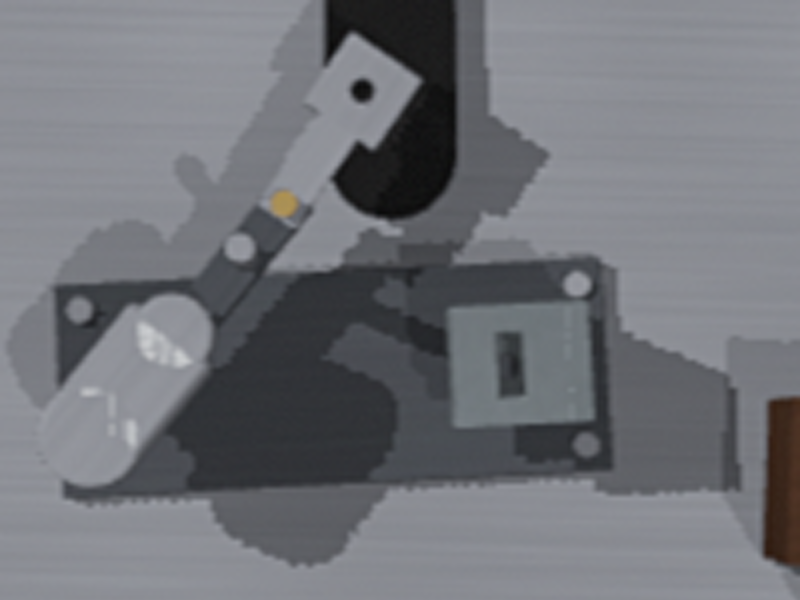

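View pics/c2.png

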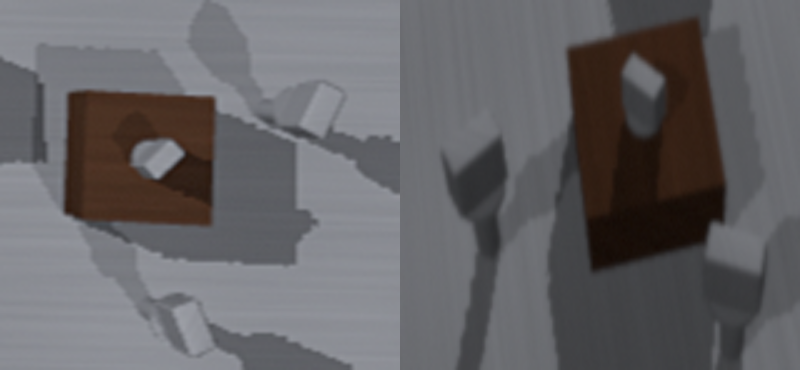

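c1 shows the slot at crop (511,363), which is image (357.8,250.8), the handle at crop (239,247), the eye at (362,90) and the rivet at (284,204). c2 shows the pin in the block with its grip top tilted, and the two decoys, which are visibly larger. Now I'll measure these precisely.

```bash
python3 - <<'E'
from h import *
P=np.load('P.npy'); im=cv2.imread('pics/top0.png'); g=cv2.cvtColor(im,cv2.COLOR_BGR2GRAY)
def fit(m,name,z,cam='top'):
    m=m.astype(np.uint8); k,l,s,c=cv2.connectedComponentsWithStats(m)
    i=1+np.argmax(s[1:,4]); cs,_=cv2.findContours((l==i).astype(np.uint8),0,1)
    pts=np.concatenate(cs)[:,0]; W=np.array([onplane(cam,u,v,z)[:2] for u,v in pts],np.float32)
    r=cv2.minAreaRect(W*1000); mm=np.argwhere(l==i).mean(0)
    print(name,s[i,4],'rect',np.round(r[0],1),np.round(r[1],1),round(r[2],1),'cent',onplane(cam,mm[1],mm[0],z).round(4)); return W
sub=np.zeros_like(g); 
Z=P[...,2]
b=np.zeros(g.shape,bool); b[228:275,335:385]=1
ear=b&(Z>.064)&(Z<.09)
fit(b&(im[...,1].astype(int)>105),'ear col',.076); fit(ear,'ear z',.076)
b=np.zeros(g.shape,bool); b[239:263,350:366]=1
print(g[238:264,350:366])
fit(b&(g<95),'slot',.076)
b=np.zeros(g.shape,bool); b[255:305,418:475]=1
fit(b&(Z>.055),'block',.065)
b=np.zeros(g.shape,bool); b[265:298,435:465]=1
fit(b&(Z>.09),'grip z',.105); fit(b&(g>170),'grip bright',.105)
print(g[270:294,438:464])
b=np.zeros(g.shape,bool); b[215:228,284:298]=1
fit(b&(Z>.085),'handle',.104); fit(b&(g>140),'handle br',.104)
print('eye',onplane('top',230+362/4,160+90/4,.063),'rivet',onplane('top',230+284/4,160+204/4,.063),'handle',onplane('top',230+239/4-.5,160+247/4-.5,.104))
s=cv2.imread('pics/side0.png'); gs=cv2.cvtColor(s,cv2.COLOR_BGR2GRAY); print(gs[380:416,284:312:1])
E
```

```text
ear col 892 rect [527.6 -93.6] [63.  73.6] 4.4 cent [ 0.5277 -0.0946  0.076 ]
ear z 939 rect [527.7 -93.3] [63.9 73.2] 4.3 cent [ 0.5276 -0.094   0.076 ]
[[118 119 119 118 117 117 117 116 117 117 116 116 115 116 117 115]
 [118 118 117 116 115 115 117 116 117 116 116 117 116 116 115 115]
 [118 117 118 117 116 115 116 117 117 117 117 116 116 116 114 115]
 [118 117 117 118 117 117 117 118 118 118 116 116 115 115 115 116]
 [117 116 118 116 113 109 106 108 109 107 110 115 115 115 116 116]
 [117 116 117 105  86  75  68  69  71  74  94 112 115 115 114 116]
 [117 118 119 105  82  69  58  57  57  60  87 112 116 115 115 116]
 [117 118 118 106  85  78  70  59  57  59  87 112 118 117 116 116]
 [118 118 119 109  89  79  69  60  59  59  85 112 118 117 116 117]
 [119 119 119 109  90  78  68  58  58  59  86 112 119 118 116 116]
 [119 121 121 108  85  69  59  51  51  59  85 113 121 118 117 116]
 [119 120 121 110  84  64  64  54  42  51  80 108 120 118 118 116]
 [120 120 121 111  86  64  65  53  38  44  72 105 119 118 117 116]
 [119 120 121 117  94  66  64  52  35  42  71 106 119 117 116 115]
 [119 12
[... 586 characters left out ...]
117 118]
 [121 120 121 120 122 122 122 119 119 120 119 119 119 119 118 117]
 [120 119 119 119 122 123 121 120 119 118 119 119 120 119 118 117]
 [120 120 119 120 121 121 122 120 119 119 120 120 120 119 117 117]]
slot 106 rect [526.7 -88.2] [34.  12.7] 1.1 cent [ 0.5282 -0.0886  0.076 ]
block 1816 rect [ 467.9 -282.7] [92.1 89.9] 88.5 cent [ 0.4677 -0.283   0.065 ]
grip z 100 rect [ 467.4 -281.5] [14.4 26.4] 45.8 cent [ 0.4678 -0.2818  0.105 ]Traceback (most recent call last):
  File "<stdin>", line 20, in <module>
  File "<stdin>", line 5, in fit
    return _wrapfunc(a, 'argmax', axis=axis, out=out, **kwds)
    return bound(*args, **kwds)
ValueError: attempt to get argmax of an empty sequence
```

```bash
python3 - <<'E'
from h import *
P=np.load('P.npy'); im=cv2.imread('pics/top0.png'); g=cv2.cvtColor(im,cv2.COLOR_BGR2GRAY); Z=P[...,2]
b=np.zeros(g.shape,bool); b[205:235,278:305]=1
m=(b&(Z>.085)); mm=np.argwhere(m).mean(0); print('handle n',m.sum(),onplane('top',mm[1],mm[0],.100))
q=lambda x,y,z:onplane('top',230+x/4-.4,160+y/4-.4,z).round(4)
e,r,h=q(362,90,.063),q(284,204,.063),q(239,247,.104); print('eye',e,'rivet',r,'handle',h)
# base plate top 10mm corners; edges
for a in [(57,288),(598,256),(612,467),(65,497)]: print('base',q(*a,.010))
A,B=q(57,288,.01),q(598,256,.01);print(np.degrees(np.arctan2(*(B-A)[:2])))
C,D=q(65,497,.01),q(612,467,.01);print(np.degrees(np.arctan2(*(D-C)[:2])))
# ear edges
for a in [(447,308),(587,300),(595,421),(455,429)]: print('ear',q(*a,.076))
E
```

```text
handle n 52 [0.58427558 0.05507355 0.1       ]
eye [ 0.6744 -0.0067  0.063 ] rivet [0.6114 0.0339 0.063 ] handle [0.5838 0.0558 0.104 ]
base [0.5667 0.1617 0.01  ]
base [ 0.5921 -0.1427  0.01  ]
base [ 0.4737 -0.1524  0.01  ]
base [0.4496 0.1534 0.01  ]
175.23012745947912
175.49385175398135
ear [ 0.5565 -0.0544  0.076 ]
ear [ 0.5625 -0.1287  0.076 ]
ear [ 0.4984 -0.134   0.076 ]
ear [ 0.4924 -0.0599  0.076 ]
```

```bash
cat >> h.py <<'E'
def head():
    s=bot.sense(); r=R.from_quat(s['tool_rot']); y=r.apply([0,1,0]); return s,r,np.degrees(np.arctan2(y[1],y[0]))
def rows(*T):
    "targets (x,y,z,heading deg) -> shift units and turn units, tool axes now"
    s,r,h=head()
    for x,y,z,hd in T:
        d=r.inv().apply(np.array([x,y,z])-s['ee_pos'])/.15
        Rt=R.from_rotvec([0,0,np.radians(hd)])*R.from_matrix([[0,1,0],[1,0,0],[0,0,-1]]) # tool x=+y? y=+x
        Rt=R.from_rotvec([0,0,np.radians(hd)])*R.from_matrix(np.array([[0,1,0],[-1,0,0],[0,0,-1]]) @ np.eye(3) if 0 else np.array([[0,1.,0],[1,0,0],[0,0,-1]]))
        w=(r.inv()*Rt).as_rotvec()/(np.pi/4)
        print(d.round(3),w.round(3))
def st():
    s,r,h=head(); print('t',round(s['time_s'],2),'pos',s['ee_pos'].round(4),'head',round(h,1),'z',r.apply([0,0,1]).round(3),'F',s['ft_force'].round(1),'M',s['wrist_torque'].round(2),'op',round(s['opening'],4),'gf',round(s['grip_force'],1))
E
sed -i '/# tool x=+y/d; s/R.from_matrix(np.array(\[\[0,1,0\],\[-1,0,0\].*else np.array(\(.*\)))$/R.from_matrix(np.array(\1)/' h.py; grep -n "Rt=" h.py
python3 -m crank '-0.5 -0.9 -0.61 0 0 0 0;-0.5 -0.9 -0.61 0 0 0 0;-0.5 -0.9 -0.61 0 0 0 0;-0.5 -0.9 -0.61 0 0 0 0'
python3 -m crank '-0.2 -0.9 -0.61 0 0 0 0;-0.2 -0.9 -0.61 0 0 0 0;-0.2 -0.9 -0.61 0 0 0 0;-0.2 -0.9 -0.61 0 0 0 0'
python3 -m crank '0.1 -0.9 -0.61 0 0 0 0;0.1 -0.9 -0.61 0 0 0 0;0.1 -0.9 -0.61 0 0 0 0;0.1 -0.9 -0.61 0 0 0 0'
python3 -c "
from h import *
st(); rows((.5843,.0555,.2,52.5),(.5843,.0555,.12,52.5))"
```

```text
25:        Rt=R.from_rotvec([0,0,np.radians(hd)])*R.from_matrix(np.array([[0,1.,0],[1,0,0],[0,0,-1]])
time_s: 0.65
ee_pos: [0.2868, 0.4403, 0.2312]
tool_rot: [0.158, 0.987, -0.0, 0.0]
ft_force: [-0.0, 0.9, -0.0]
opening: 0.0638
grip_force: 0.0
time_s: 1.15
ee_pos: [0.3866, 0.3121, 0.2311]
tool_rot: [0.158, 0.987, -0.0, -0.0]
ft_force: [-0.3, 0.0, 1.0]
opening: 0.0512
grip_force: 0.0
time_s: 1.65
ee_pos: [0.4865, 0.184, 0.2308]
tool_rot: [0.157, 0.988, 0.0, -0.0]
ft_force: [-0.1, -0.0, -0.3]
opening: 0.0386
grip_force: 0.0Traceback (most recent call last):
  File "<string>", line 2, in <module>
    from h import *
  File "h.py", line 25
    Rt=R.from_rotvec([0,0,np.radians(hd)])*R.from_matrix(np.array([[0,1.,0],[1,0,0],[0,0,-1]])
                                                        ^
SyntaxError: '(' was never closed
```

```bash
sed -i '25s/$/)/' h.py
python3 -c "
from h import *
st(); rows((.5843,.0555,.2,52.5),(.5843,.0555,.12,52.5))"
```

```text
t 1.65 pos [0.4865 0.184  0.2308] head 71.9 z [-0.001  0.    -1.   ] F [-0.1 -0.  -0.3] M [-0.01  0.    0.01] op 0.0386 gf 0.0
[-0.886 -0.612  0.205] [-0.    -0.001  0.431]
[-0.887 -0.612  0.738] [-0.    -0.001  0.431]
```

```bash
python3 -m crank '0.1 -0.89 -0.61 0.2 0 0 0.43;0.1 -0.89 -0.61 0.2 0 0 0.43;0.1 -0.89 -0.61 0.2 0 0 0.43;0.1 -0.89 -0.61 0.2 0 0 0.43;0.1 -0.89 -0.61 0.74 0 0 0.43;0.1 -0.89 -0.61 0.74 0 0 0.43;0.1 -0.89 -0.61 0.74 0 0 0.43'
python3 -c "
from h import *
st(); rows((.5843,.0555,.074,52.5)); p,_=grab('side'); cv2.imwrite('pics/s1.png',cv2.resize(p[100:300,180:440],None,fx=3,fy=3)[:,:,::-1])"
```

```text
time_s: 2.52
ee_pos: [0.5832, 0.0579, 0.1198]
tool_rot: [0.319, 0.948, -0.0, -0.001]
ft_force: [0.3, 0.5, 0.3]
opening: 0.0385
grip_force: 0.0
t 2.52 pos [0.5832 0.0579 0.1198] head 52.8 z [-0.002  0.001 -1.   ] F [0.3 0.5 0.3] M [ 0.02 -0.01  0.02] op 0.0385 gf 0.0
[-0.016 -0.008  0.305] [-0.001 -0.003  0.006]
```

View pics/s1.png

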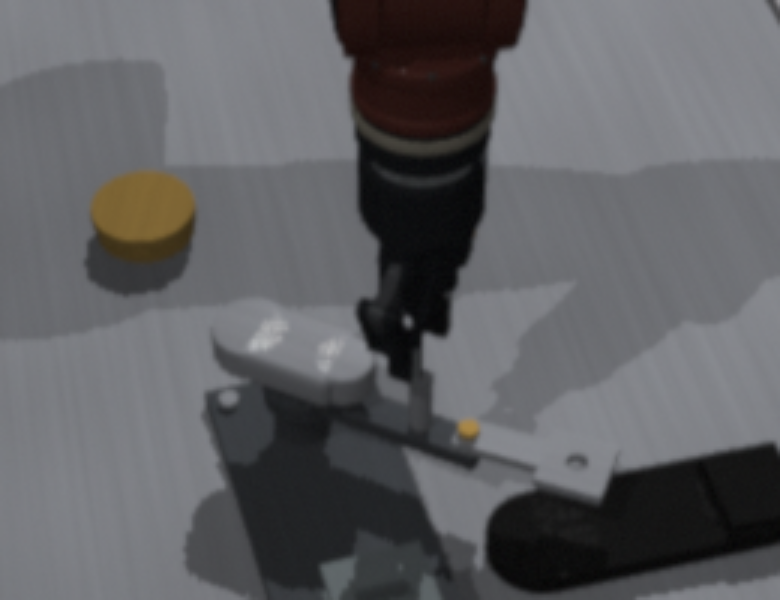

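The side crop shows the fingertips straddling above the handle top, which is at crop (422,365). Lowering over it and closing to a loose cage.

```bash
python3 -m crank '0.1 -0.02 -0.01 0.15 0 0 0;0.1 -0.02 -0.01 0.29 0 0 0;0.45 -0.02 -0.01 0.29 0 0 0;0.45 -0.02 -0.01 0.29 0 0 0;0.45 -0.02 -0.01 0.29 0 0 0'
python3 -c "
from h import *
st()
H=np.array([.5116,.1108])
T=[]
for a in (-37.5,-48,-59,-68):
    d=np.array([np.cos(np.radians(a)),np.sin(np.radians(a))]); t=np.array([d[1],-d[0]])
    p=H+.09*d+.002*t; T.append((*p,.076,a+90))
rows(*T)"
```

```text
time_s: 3.2
ee_pos: [0.587, 0.0534, 0.0787]
tool_rot: [0.32, 0.947, 0.0, 0.001]
ft_force: [-0.0, -0.2, -0.5]
opening: 0.0239
grip_force: 0.0
t 3.2 pos [0.587  0.0534 0.0787] head 52.7 z [ 0.003 -0.    -1.   ] F [-0.  -0.2 -0.5] M [ 0.02  0.   -0.05] op 0.0239 gf 0.0
[ 0.032 -0.015  0.018] [0.002 0.003 0.004]
[ 0.045 -0.124  0.017] [0.002 0.003 0.237]
[ 0.079 -0.234  0.017] [0.002 0.002 0.482]
[ 0.123 -0.318  0.017] [0.002 0.002 0.682]
```

```bash
python3 -m crank '0.45 0.03 -0.02 0 0 0 0;0.45 0.04 -0.08 0 0 0 0.12;0.45 0.045 -0.12 0 0 0 0.24;0.45 0.06 -0.18 0 0 0 0.36;0.45 0.08 -0.234 0 0 0 0.48;0.45 0.12 -0.32 0 0 0 0.68;0.45 0.12 -0.32 0 0 0 0.68'
python3 -c "
from h import *
st()
H=np.array([.5116,.1108])
T=[]
for a in (-68,-74,-80,-84,-86,-88):
    d=np.array([np.cos(np.radians(a)),np.sin(np.radians(a))]); t=np.array([d[1],-d[0]])
    p=H+.09*d+.004*t; T.append((*p,.076,a+90))
rows(*T)"
```

```text
time_s: 4.08
ee_pos: [0.5425, 0.0264, 0.0776]
tool_rot: [0.559, 0.829, 0.001, 0.001]
ft_force: [1.2, 2.1, 0.8]
opening: 0.0237
grip_force: 0.7
t 4.08 pos [0.5425 0.0264 0.0776] head 22.0 z [ 0.002  0.001 -1.   ] F [1.2 2.1 0.8] M [ 0.31 -0.23  0.02] op 0.0237 gf 0.7
[-0.001 -0.007  0.011] [ 0.002  0.    -0.   ]
[ 0.005 -0.07   0.011] [ 0.002 -0.     0.133]
[ 0.018 -0.131  0.01 ] [ 0.002 -0.     0.266]
[ 0.03  -0.171  0.01 ] [ 0.002 -0.     0.355]
[ 0.037 -0.191  0.01 ] [ 0.002 -0.     0.4  ]
[ 0.044 -0.211  0.01 ] [ 0.002 -0.     0.444]
```

```bash
python3 -m crank '0.45 0.005 -0.07 0 0 0 0.13;0.45 0.018 -0.13 0 0 0 0.27;0.45 0.03 -0.17 0 0 0 0.355'
python3 -m crank '0.45 0 -0.02 0 0 0 0.04;0.45 0 -0.02 0 0 0 0.04'
python3 -m crank '0.45 0 -0.02 0 0 0 0.02;0.45 0 -0.02 0 0 0 0.02'
python3 -c "
from h import *
st();p,_=grab('side'); cv2.imwrite('pics/s2.png',cv2.resize(p[150:350,180:440],None,fx=3,fy=3)[:,:,::-1])"
```

```text
time_s: 4.45
ee_pos: [0.5186, 0.0215, 0.0776]
tool_rot: [0.669, 0.743, 0.002, 0.001]
ft_force: [10.2, 5.9, -2.7]
opening: 0.0236
grip_force: 4.9
time_s: 4.7
ee_pos: [0.5157, 0.0213, 0.0776]
tool_rot: [0.68, 0.734, 0.002, 0.001]
ft_force: [8.4, 6.3, -2.4]
opening: 0.0232
grip_force: 4.3
time_s: 4.95
ee_pos: [0.5154, 0.0214, 0.0777]
tool_rot: [0.685, 0.729, 0.005, 0.002]
ft_force: [25.1, 9.8, -13.2]
opening: 0.0234
grip_force: 12.5
t 4.95 pos [0.5154 0.0214 0.0777] head 3.5 z [ 0.01   0.003 -1.   ] F [ 25.1   9.8 -13.2] M [ 1.93 -4.69  0.11] op 0.0234 gf 12.5
```

View pics/s2.png

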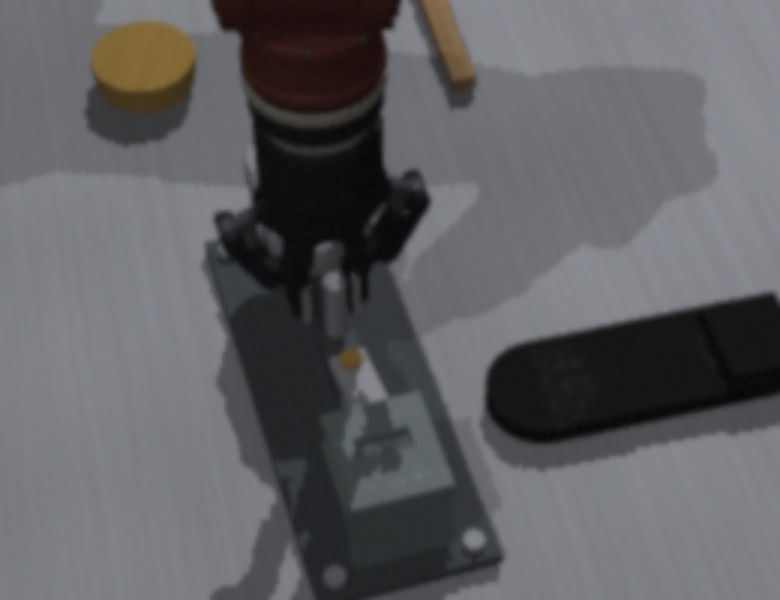

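The arm is at its hard stop with the link between the ears; the force rose to 25 N with no further motion. The orange rivet is at crop (349,358). Backing off, rising and heading for the pin.

```bash
python3 -m crank '0.45 0 0.035 0 0 0 -0.02;0.45 0 0.035 0 0 0 -0.02;0.4 0 0.035 -0.4 0 0 -0.02;0 0 0.035 -0.8 0 0 -0.02;0 0 0.035 -0.8 0 0 -0.02;0 0 0.035 -0.8 0 0 -0.02'
python3 -c "
from h import *
st()
p,d=grab('top','t3.png')
rows((.4955,-.1,.2,25),(.4675,-.2815,.2,45.8))"
```

```text
time_s: 5.75
ee_pos: [0.5161, 0.0204, 0.1964]
tool_rot: [0.68, 0.733, -0.0, -0.0]
ft_force: [0.5, 0.7, -0.1]
opening: 0.043
grip_force: 0.0
t 5.75 pos [0.5161 0.0204 0.1964] head 4.3 z [-0.001 -0.    -1.   ] F [ 0.5  0.7 -0.1] M [ 0.01 -0.02  0.05] op 0.043 gf 0.0
[-0.791 -0.194 -0.029] [-0.002 -0.001 -0.46 ]
[-1.984 -0.471 -0.029] [-0.002 -0.001 -0.922]
```

```bash
python3 -m crank '0 -0.99 -0.235 -0.03 0 0 -0.92;0 -0.99 -0.235 -0.03 0 0 -0.92;0 -0.99 -0.235 -0.03 0 0 -0.92;0 -0.99 -0.235 -0.03 0 0 -0.92;0 -0.99 -0.235 -0.03 0 0 -0.92'
python3 -c "
from h import *
st()
rows((.4675,-.282,.13,45.8))"
```

```text
time_s: 6.42
ee_pos: [0.4914, -0.1302, 0.1996]
tool_rot: [0.378, 0.926, 0.0, -0.001]
ft_force: [-0.2, -0.5, 0.5]
opening: 0.0426
grip_force: 0.0
t 6.42 pos [ 0.4914 -0.1302  0.1996] head 45.6 z [-0.002  0.002 -1.   ] F [-0.2 -0.5  0.5] M [ 0.01 -0.01 -0.01] op 0.0426 gf 0.0
[-0.595 -0.834  0.463] [-0.001 -0.004 -0.004]
```

```bash
python3 -m crank '0 -0.595 -0.83 0 0 0 0;0 -0.595 -0.83 0 0 0 0;0 -0.595 -0.83 0 0 0 0;0 -0.595 -0.83 0.3 0 0 0;0 -0.595 -0.83 0.46 0 0 0;0 -0.595 -0.83 0.46 0 0 0'
python3 -c "
from h import *
st(); print(onplane('side',297,392,.105))
rows((.4675,-.282,.073,45.8)); p,_=grab('side'); cv2.imwrite('pics/s4.png',cv2.resize(p[280:480,170:430],None,fx=3,fy=3)[:,:,::-1])"
```

```text
time_s: 7.18
ee_pos: [0.4681, -0.2798, 0.1295]
tool_rot: [0.378, 0.926, 0.001, -0.002]
ft_force: [-0.1, -0.1, -0.2]
opening: 0.0427
grip_force: 0.0
t 7.17 pos [ 0.4681 -0.2798  0.1295] head 45.6 z [-0.004  0.004 -1.   ] F [-0.1 -0.1 -0.2] M [ 0.    0.01 -0.01] op 0.0427 gf 0.0
[ 0.46792359 -0.28371364  0.105     ]
[-0.009 -0.013  0.377] [ 0.    -0.007 -0.005]
```

View pics/s4.png

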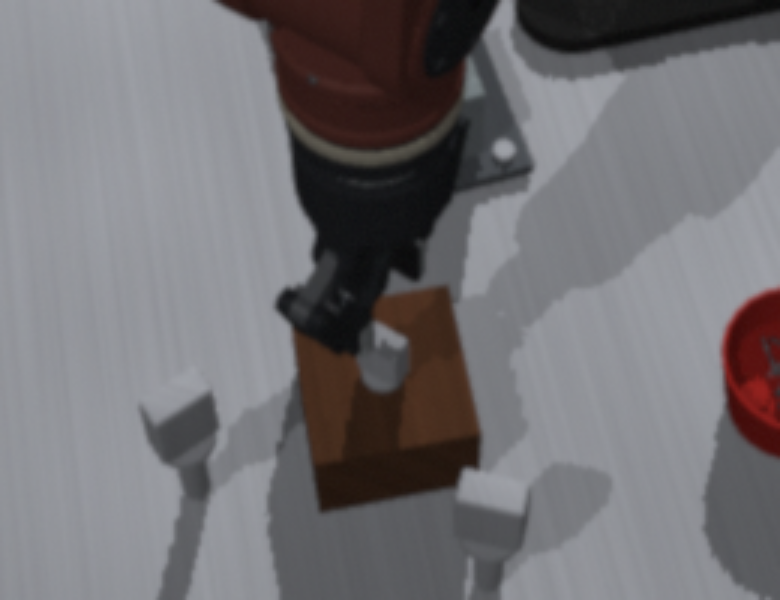

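The side view shows the fingers above the pin grip in the block (crop (385,345)); the decoys are clear of the gripper. Descending and gripping.

```bash
python3 -m crank '0 -0.005 -0.005 0.2 0 0 0;0 -0.005 -0.005 0.37 0 0 0;0 -0.005 -0.005 0.37 0 0 0;1 -0.005 -0.005 0.37 0 0 0;1 -0.005 -0.005 0.37 0 0 0;1 -0.005 -0.005 0.37 0 0 0;1 -0.005 -0.005 0.37 0 0 0;1 -0.005 -0.005 0.37 0 0 0'
python3 -c "
from h import *
st()"
```

```text
time_s: 8.22
ee_pos: [0.4703, -0.2835, 0.0789]
tool_rot: [0.377, 0.926, -0.0, 0.001]
ft_force: [-0.5, 0.0, 6.9]
opening: 0.0128
grip_force: 59.0
t 8.22 pos [ 0.4703 -0.2835  0.0789] head 45.7 z [ 0.002 -0.002 -1.   ] F [-0.5  0.   6.9] M [ 0.22  0.2  -0.02] op 0.0128 gf 59.0
```

```bash
python3 -m crank '1 0 0 -0.25 0 0 0;1 0 0 -0.5 0 0 0;1 0 0 -0.75 0 0 0;1 0 0 -0.75 0 0 0;1 0 0 -0.75 0 0 0'
python3 -c "
from h import *
st(); p,_=grab('side'); cv2.imwrite('pics/s5.png',cv2.resize(p[260:460,190:410],None,fx=3,fy=3)[:,:,::-1])
rows((.528,-.0885,.19,50))"
```

```text
time_s: 8.85
ee_pos: [0.4693, -0.2827, 0.1889]
tool_rot: [0.377, 0.926, 0.0, -0.0]
ft_force: [-0.6, 0.7, -2.6]
opening: 0.0128
grip_force: 59.5
t 8.85 pos [ 0.4693 -0.2827  0.1889] head 45.7 z [-0.  0. -1.] F [-0.6  0.7 -2.6] M [ 0.04  0.04 -0.  ] op 0.0128 gf 59.5
[ 0.621  1.2   -0.011] [ 0.    -0.002 -0.096]
```

View pics/s5.png

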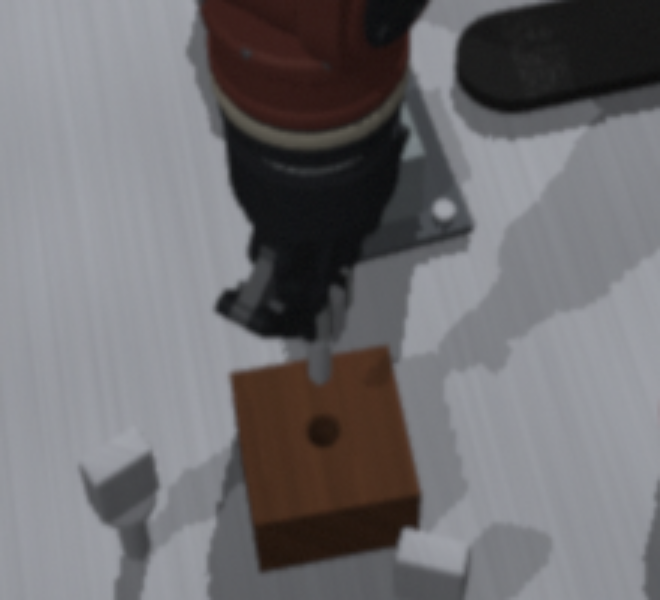

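```bash
python3 -c "
from h import *
s,r,h=head(); T=s['ee_pos']; tx=r.apply([1,0,0])
for du,dv in ((296,387.3),(296.3,387.3),(296,386.5)):
    o,d=ray('side',du,dv)
    # T+a*tx - L*z = o+s*d
    A=np.stack([tx,[0,0,-1],-d],1); print(np.linalg.solve(A,o-T).round(4), (o+d*(.125-o[2])/d[2]).round(4))
print('hole',onplane('side',190+323/3,260+430/3,.065), 'yoke ear')
s0=cv2.imread('pics/side0.png'); cv2.imwrite('pics/x.png',s0)
g=cv2.cvtColor(s0,6)[285:325,280:335]
m=(g<75).astype(np.uint8); print('\n'.join(''.join('%4d'%x for x in r) for r in g[5:25,10:42]))
"
```

```text
[0.0025 0.0729 0.97  ] [ 0.4664 -0.2855  0.125 ]
[0.002  0.0723 0.9694] [ 0.4668 -0.2856  0.125 ]
[0.0025 0.0702 0.9679] [ 0.4666 -0.2842  0.125 ]
hole [ 0.46819991 -0.28378151  0.065     ] yoke ear
  92  93  93  93  92  92  93  91  92  91  92  92  91  92  91  93  93  92  92  92  91  91  91  90  88  89  91  90  91  91  90  90
  93  93  92  92  91  92  91  91  92  91  92  91  92  92  92  93  93  92  92  92  89  88  87  85  81  80  87  90  90  90  89  90
  93  92  92  91  92  92  92  92  92  92  93  93  92  93  92  92  91  90  88  86  82  78  75  69  66  68  78  87  90  88  90  90
  91  92  92  92  92  93  92  92  92  91  91  92  91  91  90  87  84  79  74  69  64  61  56  51  51  55  70  85  89  89  89  90
  92  91  93  92  92  92  92  92  91  90  88  87  84  81  76  69  65  61  57  50  49  50  49  50  52  54  64  80  88  90  89  89
  90  92  92  93  92  92  92  89  85  79  74  69  65  62  57  52  49  49  47  50  53  55  58  64  67  65  62  78  89  90  90  89
  87  92  92  93  93  94  91  83  68  61  56  51  49  49  49  50  53  57  59  63  66  68  68  71  72  71  66  74  87  89  89  8
[... 978 characters left out ...]
 88  89  89  89  89  90  90  90  90  90  91  91  89  89
  77  75  75  87  91  90  90  90  90  91  91  92  91  91  91  89  89  88  88  89  89  89  90  89  90  90  89  91  91  90  90  90
  69  74  71  83  89  89  90  91  90  90  90  92  92  91  90  89  89  88  90  89  90  90  89  89  89  89  90  89  90  91  90  90
  56  62  63  80  88  90  90  90  90  90  92  92  91  91  90  91  89  90  90  90  89  90  89  88  89  89  90  89  91  94  92  92
  50  54  57  72  86  89  89  90  90  92  91  91  91  90  91  90  90  90  90  91  91  89  90  89  89  89  89  89  94 100  97  92
  50  51  53  63  83  89  90  91  90  91  91  90  90  91  89  90  90  90  90  90  90  90  90  90  92  90  90  91  93  96  94  91
```

```bash
python3 -m crank '1 0 0 0.02 0 0 0'
python3 -c "
from h import *
st(); print('slot side',onplane('side',307.3,297.4,.076))
p,_=grab('top','t6.png'); c=cv2.resize(p[215:285,305:395],None,fx=8,fy=8,interpolation=cv2.INTER_CUBIC); cv2.imwrite('pics/t6c.png',np.clip(c.astype(float)*1.6,0,255).astype(np.uint8)[:,:,::-1])"
```

```text
time_s: 9.02
ee_pos: [0.469, -0.2824, 0.1851]
tool_rot: [0.377, 0.926, 0.0, -0.001]
ft_force: [-0.1, -0.9, -1.8]
opening: 0.013
grip_force: 59.5
t 9.03 pos [ 0.469  -0.2824  0.1851] head 45.7 z [-0.001  0.001 -1.   ] F [-0.1 -0.9 -1.8] M [-0.    0.   -0.01] op 0.013 gf 59.5
slot side [ 0.52661179 -0.0890776   0.076     ]
```

View pics/t6c.png

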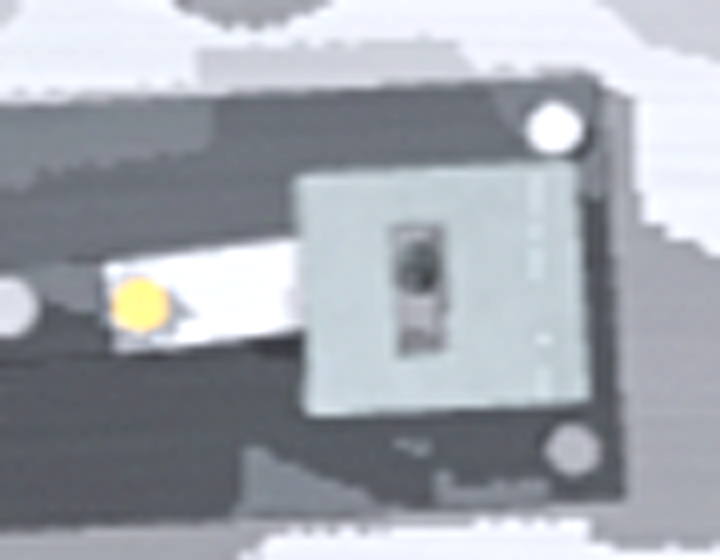

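The top crop shows the link under the upper ear, and the dark eye showing through the slot at crop (418,265). The slot runs over crop (390–445, 222–355), so the eye is offset towards +x.

```bash
python3 -c "
from h import *
g=cv2.cvtColor(cv2.imread('pics/t6.png'),6); print(g[240:262,351:364])
q=lambda x,y,z:onplane('top',305+x/8-.45,215+y/8-.45,z).round(4)
e=q(418,265,.063);e2=q(418,265,.059);c=q(418,288.5,.076);print('eye',e,e2,'slot',c,'rivet',q(140,305,.063))
for c in [(297,177),(577,160),(592,404),(307,416)]: print(q(*c,.076))
off=np.array([-.0015,.0015])
rows((*(e[:2]-off),.155,45.7))"
```

```text
[[128 129 128 127 126 127 128 128 128 128 128 127 126]
 [128 129 128 129 128 128 129 128 128 127 127 126 125]
 [128 128 127 124 120 118 119 121 119 121 125 126 125]
 [128 128 116 105 102 102 103 100  96 109 123 127 126]
 [129 129 117 107 112 109 109  97  86 102 123 127 126]
 [129 129 119 108 104  89  77  77  84 104 123 129 128]
 [129 129 122 105  91  77  65  64  76 103 124 129 129]
 [130 129 119  98  84  74  64  65  68  98 125 131 128]
 [131 131 119  95  72  62  57  56  64  96 125 131 129]
 [131 133 120  92  71  70  57  47  61  93 121 131 129]
 [131 132 122  98  76  72  58  46  72  96 118 131 129]
 [131 132 128 114  96  85  75  77  86  96 119 130 128]
 [131 132 129 117 111 114 114 115 101  95 118 130 128]
 [131 132 127 116 108 112 113 111  98  92 118 130 128]
 [131 131 129 116 108 111 112 112  99 106 126 130 128]
 [131 131 132 119 105 108 111 112 101 112 130 130 129]
 [131 131 132 116  92  87  88  99  97 105 124 130 129]
 [131 131 132 112  84  85  85  86  85 103 125 130 129]
 [131 131 132 111  85  89  92  92  92 107 123 128 129]
 [131 131 131 117 104 109 115 119 119 128 133 131 129]
 [131 131 132 131 131 132 130 131 132 131 133 130 129]
 [131 131 132 133 133 133 131 131 131 131 131 130 130]]
eye [ 0.5343 -0.0888  0.063 ] [ 0.5345 -0.0892  0.059 ] slot [ 0.5275 -0.0878  0.076 ] rivet [ 0.5218 -0.0144  0.063 ]
[ 0.5563 -0.0551  0.076 ]
[ 0.5627 -0.1294  0.076 ]
[ 0.498  -0.1344  0.076 ]
[ 0.493 -0.059  0.076]
[0.574 1.228 0.199] [ 0.    -0.003 -0.   ]
```

```bash
python3 -m crank '1 0.29 0.61 0 0 0 0;1 0.29 0.61 0 0 0 0;1 0.29 0.61 0 0 0 0;1 0.29 0.61 0 0 0 0'
python3 -m crank '1 0.29 0.61 0 0 0 0;1 0.29 0.61 0 0 0 0;1 0.29 0.61 0 0 0 0;1 0.29 0.61 0 0 0 0;1 0.29 0.61 0.2 0 0 0;1 0.29 0.61 0.2 0 0 0'
python3 -c "
from h import *
st(); rows((.5355,-.0895,.147,45.7))
p,_=grab('side','s7f.png'); c=cv2.resize(p[240:340,250:370],None,fx=6,fy=6,interpolation=cv2.INTER_CUBIC); cv2.imwrite('pics/s7.png',np.clip(c.astype(float)*1.6,0,255).astype(np.uint8)[:,:,::-1])"
```

```text
time_s: 9.57
ee_pos: [0.5019, -0.187, 0.1857]
tool_rot: [0.377, 0.926, -0.0, -0.0]
ft_force: [0.6, -0.3, -1.9]
opening: 0.0127
grip_force: 59.6
time_s: 10.32
ee_pos: [0.5332, -0.0918, 0.1541]
tool_rot: [0.378, 0.926, -0.0, -0.002]
ft_force: [-0.4, 0.3, -1.5]
opening: 0.0128
grip_force: 59.5
t 10.32 pos [ 0.5332 -0.0918  0.1541] head 45.6 z [-0.004  0.001 -1.   ] F [-0.4  0.3 -1.5] M [ 0.01  0.03 -0.03] op 0.0128 gf 59.5
[-0.     0.022  0.047] [-0.002 -0.005 -0.003]
```

View pics/s7.png

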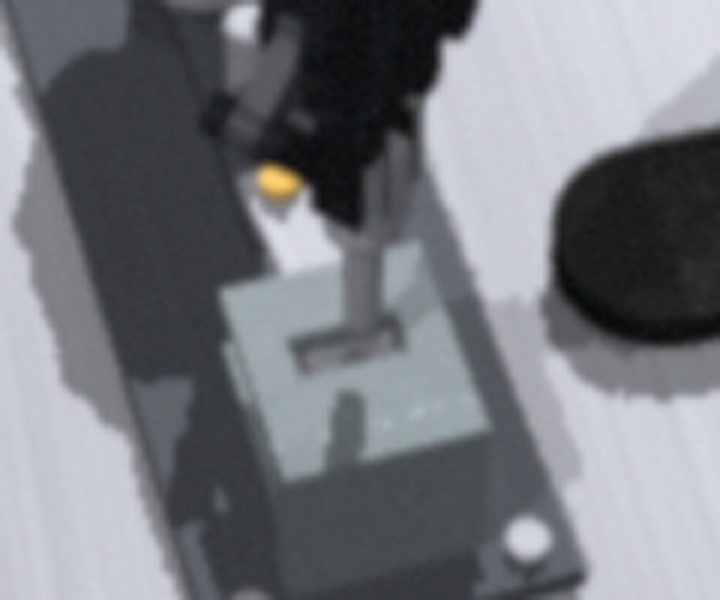

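```bash
python3 -c "
from h import *
g=cv2.cvtColor(cv2.imread('pics/s7f.png'),6); print(g[280:306,297:321])
for L in (.064,.068,.072):
  z=bot.sense()['ee_pos'][2]-L
  print(L,z,onplane('side',250+362/6-.4,240+335/6-.4,z),onplane('side',250+362/6-.4,240+327/6-.4,z))
print('slot c',onplane('side',250+347/6-.4,240+348/6-.4,.076))
st()
"
```

```text
[[138 136 136 136 136 136 134 123 104  86  77  74  72  72  69  63  58  62
   65  72  79  86  87  75]
 [138 137 136 136 136 136 135 133 124 107  81  71  68  68  64  62  63  77
   88  92  96  98  98  80]
 [136 138 136 136 136 135 135 133 131 118  85  69  66  63  60  58  65  90
  100 102 102 103  99  83]
 [133 137 137 134 134 133 132 128 124 113  83  69  67  64  61  57  66  95
  104 104 104 102  94  83]
 [128 134 132 128 124 123 117 114 111 103  80  70  69  66  62  57  67  96
  104 105 104 102  91  83]
 [117 121 117 113 112 110 108 107 107  98  76  70  69  66  63  58  69  96
  104 105 104  99  91  85]
 [108 108 107 105 104 104 104 106 105  99  78  70  69  68  62  59  72  98
  105 104 103  99  90  87]
 [104 104 103 103 103 103 104 105 104  99  80  70  70  67  62  60  73  97
  104 103 101  93  88  86]
 [103 105 104 103 103 104 105 105 106 100  81  70  69  65  61  59  73  96
  102 100  94  88  87  87]
 [106 105 104 104 104 104 104 104 104  99  82  71  68  66  61  60  71  93
   97  91  88  86  86  87]
 [105 105 105 104 103 104 103 104 105  99  81  71  68  65  61  59  68  85
   89  87  87  8
[... 1309 characters left out ...]
3 103 103 103]
 [103 102 101 101 102 103 103 102 101  97  95  95  97 100 102 103 102 103
  102 103 103 103 103 102]
 [102 102 102 103 104 104 102 103  98  83  76  76  81  93 100 101 102 103
  101 102 102 102 103 102]]
0.064 0.09167958024654424 [ 0.52990898 -0.09674672  0.09167958] [ 0.53054062 -0.09387576  0.09167958]
0.068 0.08767958024654424 [ 0.53050472 -0.09396509  0.08767958] [ 0.53113913 -0.0910815   0.08767958]
0.072 0.08367958024654425 [ 0.53110045 -0.09118346  0.08367958] [ 0.53173765 -0.08828724  0.08367958]
slot c [ 0.52675459 -0.0895663   0.076     ]
t 10.38 pos [ 0.5339 -0.0919  0.1557] head 45.6 z [-0.002  0.001 -1.   ] F [-0.5 -0.1 -1.3] M [ 0.03 -0.02 -0.01] op 0.0128 gf 59.5
```

```bash
python3 -c "
from h import *
rows((.5352,-.0893,.147,45.7),(.5352,-.0893,.137,45.7))"
```

```text
[0.006 0.018 0.058] [-0.001 -0.002 -0.002]
[0.006 0.018 0.125] [-0.001 -0.002 -0.002]
```

```bash
python3 -m crank '1 0.006 0.018 0.02 0 0 0;1 0.006 0.018 0.06 0 0 0;1 0.006 0.018 0.08 0 0 0;1 0.006 0.018 0.08 0 0 0'
python3 -m crank '1 0 0 0.015 0 0 0;1 0 0 0.03 0 0 0;1 0 0 0.03 0 0 0' | grep -E "pos|force"
python3 -m crank '1 0 0 0.015 0 0 0;1 0 0 0.03 0 0 0;1 0 0 0.03 0 0 0'| grep -E "pos|force"
python3 -m crank '1 0 0 0.015 0 0 0;1 0 0 0.015 0 0 0'| grep -E "pos|force"
```

```text
time_s: 10.88
ee_pos: [0.536, -0.0884, 0.1441]
tool_rot: [0.377, 0.926, 0.0, -0.0]
ft_force: [-0.2, 0.2, -1.6]
opening: 0.0129
grip_force: 59.5
ee_pos: [0.536, -0.0884, 0.1396]
ft_force: [0.2, 0.1, -2.3]
grip_force: 59.5
ee_pos: [0.536, -0.0884, 0.135]
ft_force: [-0.2, -0.0, -1.6]
grip_force: 59.5
ee_pos: [0.5361, -0.0884, 0.1329]
ft_force: [-0.2, -0.3, -1.5]
grip_force: 59.5
```

```bash
python3 -m crank '1 0 0 0.015 0 0 0;1 0 0 0.03 0 0 0;1 0 0 0.03 0 0 0' | grep -E "pos|force"
python3 -m crank '1 0 0 0.015 0 0 0;1 0 0 0.02 0 0 0;1 0 0 0.02 0 0 0'| grep -E "pos|force"
python3 -m crank '1 0 0 0.015 0 0 0;1 0 0 0.02 0 0 0;1 0 0 0.02 0 0 0'| grep -E "pos|force"
```

```text
ee_pos: [0.536, -0.0884, 0.1283]
ft_force: [-0.4, -0.5, -1.4]
grip_force: 59.5
ee_pos: [0.5361, -0.0884, 0.1255]
ft_force: [-0.7, 0.4, -1.5]
grip_force: 59.5
ee_pos: [0.5361, -0.0884, 0.1224]
ft_force: [0.1, 0.1, -1.9]
grip_force: 59.5
```

```bash
python3 -m crank '1 0 0 0.01 0 0 0;1 0 0 0.02 0 0 0;1 0 0 0.02 0 0 0' | grep -E "pos|force"
python3 -m crank '1 0 0 0.01 0 0 0;1 0 0 0.02 0 0 0;1 0 0 0.02 0 0 0'| grep -E "pos|force"
python3 -m crank '1 0 0 0.01 0 0 0;1 0 0 0.02 0 0 0;1 0 0 0.02 0 0 0'| grep -E "pos|force"; python3 -c "
from h import *
st()"
```

```text
ee_pos: [0.536, -0.0884, 0.1193]
ft_force: [-0.3, 0.7, -1.7]
grip_force: 59.5
ee_pos: [0.536, -0.0884, 0.1163]
ft_force: [-0.2, 0.4, -1.7]
grip_force: 59.5
ee_pos: [0.5361, -0.0884, 0.1133]
ft_force: [-0.1, 0.1, -1.4]
grip_force: 59.5
t 14.12 pos [ 0.5361 -0.0884  0.1133] head 45.7 z [-0.  0. -1.] F [-0.1  0.1 -1.4] M [0.   0.04 0.01] op 0.0129 gf 59.5
```

```bash
python3 -m crank '1 0.007 -0.008 0 0 0 0;1 0.015 -0.017 0 0 0 0;1 0.015 -0.017 0 0 0 0' | grep -E "pos|force"
python3 -m crank '1 0.007 -0.008 0 0 0 0;1 0.015 -0.017 0 0 0 0;1 0.015 -0.017 0 0 0 0'| grep -E "pos|force"; python3 -c "
from h import *
st()"
```

```text
ee_pos: [0.533, -0.0887, 0.1137]
ft_force: [1.9, 0.1, -1.9]
grip_force: 59.4
ee_pos: [0.5293, -0.0889, 0.1136]
ft_force: [2.0, 1.6, -1.6]
grip_force: 59.5
t 14.88 pos [ 0.5293 -0.0889  0.1136] head 45.7 z [ 0.  0. -1.] F [ 2.   1.6 -1.6] M [ 0.3  -0.57  0.04] op 0.013 gf 59.5
```

The pin is in the eye, with about 2 N of drag, and is now drawn over the hole. Probing down.

```bash
python3 -m crank '1 0 0 0.01 0 0 0;1 0 0 0.02 0 0 0;1 0 0 0.02 0 0 0' | grep -E "pos|force"
python3 -m crank '1 0 0 0.01 0 0 0;1 0 0 0.02 0 0 0;1 0 0 0.02 0 0 0'| grep -E "pos|force"; python3 -c "
from h import *
st()"
```

```text
ee_pos: [0.5293, -0.089, 0.1104]
ft_force: [1.0, 0.4, -2.0]
grip_force: 59.6
ee_pos: [0.5293, -0.0889, 0.1074]
ft_force: [2.3, 0.4, -1.7]
grip_force: 59.7
t 15.62 pos [ 0.5293 -0.0889  0.1074] head 45.7 z [-0.  0. -1.] F [ 2.3  0.4 -1.7] M [-0.01 -0.5   0.02] op 0.0129 gf 59.7
```

```bash
python3 -m crank '1 0 0 0.015 0 0 0;1 0 0 0.03 0 0 0;1 0 0 0.03 0 0 0' | grep -E "pos|force"
python3 -m crank '1 0 0 0.015 0 0 0;1 0 0 0.03 0 0 0;1 0 0 0.03 0 0 0'| grep -E "pos|force"; python3 -m crank '1 0 0 0.01 0 0 0;1 0 0 0.02 0 0 0;1 0 0 0.02 0 0 0'| grep -E "pos|force"; python3 -c "
from h import *
st()"
```

```text
ee_pos: [0.5293, -0.0889, 0.1028]
ft_force: [2.3, -0.0, -2.6]
grip_force: 59.6
ee_pos: [0.5293, -0.0889, 0.0983]
ft_force: [2.4, -0.1, -2.3]
grip_force: 59.6
ee_pos: [0.5293, -0.0889, 0.0954]
ft_force: [1.0, -0.2, -0.4]
grip_force: 59.7
t 16.75 pos [ 0.5293 -0.0889  0.0954] head 45.7 z [-0.  0. -1.] F [ 1.  -0.2 -0.4] M [ 0.06 -0.45  0.04] op 0.0132 gf 59.7
```

```bash
python3 -m crank '1 0 0 0.01 0 0 0;1 0 0 0.02 0 0 0;1 0 0 0.02 0 0 0' | grep -E "pos|force"
python3 -m crank '1 0 0 0.008 0 0 0;1 0 0 0.015 0 0 0;1 0 0 0.015 0 0 0'| grep -E "pos|force";python3 -c "
from h import *
st()"
```

```text
ee_pos: [0.5293, -0.0889, 0.0924]
ft_force: [0.1, -0.6, -2.7]
grip_force: 59.7
ee_pos: [0.5293, -0.0889, 0.0902]
ft_force: [2.2, 0.1, -1.0]
grip_force: 59.7
t 17.5 pos [ 0.5293 -0.0889  0.0902] head 45.7 z [-0.  0. -1.] F [ 2.2  0.1 -1. ] M [ 0.01 -0.42 -0.02] op 0.0132 gf 59.7
```

```bash
python3 -m crank '1 0 0 0.01 0 0 0;1 0 0 0.01 0 0 0' | grep -E "pos|force"
python3 -m crank '1 0 0 0.01 0 0 0;1 0 0 0.01 0 0 0'| grep -E "pos|force";python3 -c "
from h import *
st()
grab('top','t8.png');p,_=grab('side','s8f.png'); c=cv2.resize(p[240:340,250:370],None,fx=6,fy=6,interpolation=cv2.INTER_CUBIC); cv2.imwrite('pics/s8.png',np.clip(c.astype(float)*1.6,0,255).astype(np.uint8)[:,:,::-1])"
```

```text
ee_pos: [0.5295, -0.089, 0.0899]
ft_force: [-2.7, 1.8, 8.1]
grip_force: 61.1
ee_pos: [0.5295, -0.089, 0.0897]
ft_force: [-7.8, 2.7, 18.9]
grip_force: 62.9
t 18.0 pos [ 0.5295 -0.089   0.0897] head 45.7 z [ 0.001 -0.001 -1.   ] F [-7.8  2.7 18.9] M [0.76 1.73 0.01] op 0.0126 gf 62.9
```

View pics/s8.png

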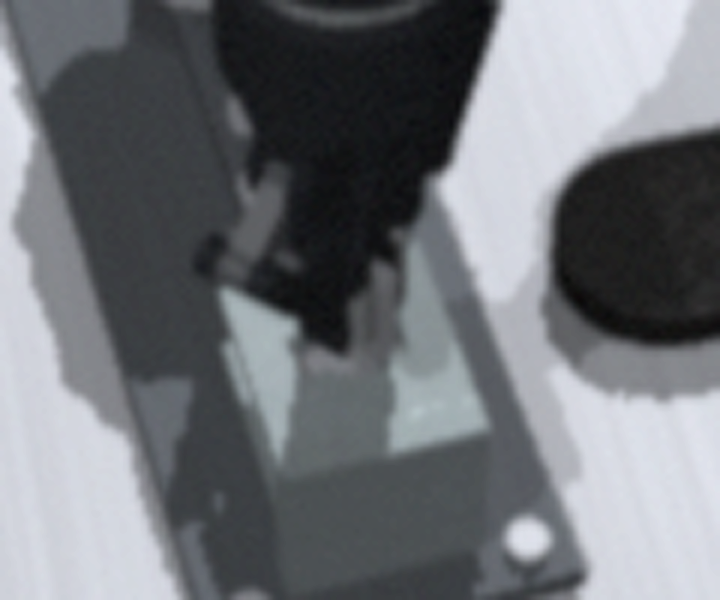

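The collar sits on the ear at crop (330,360); the height matches and the contact force is 19 N. Releasing and rising.

```bash
python3 -m crank '0.2 0 0 -0.01 0 0 0;0 0 0 -0.01 0 0 0;0 0 0 -0.01 0 0 0;0 0 0 -0.01 0 0 0;0 0 0 -0.3 0 0 0;0 0 0 -0.6 0 0 0;0 0 0 -0.9 0 0 0;0 0 0 -0.9 0 0 0;0 0 0 -0.9 0 0 0'
python3 -m crank '0 -0.7 -0.5 0 0 0 0;0 -0.7 -0.5 0 0 0 0;0 -0.7 -0.5 0 0 0 0;0 -0.7 -0.5 0 0 0 0;0 -0.7 -0.5 0 0 0 0' | grep pos
python3 -c "
from h import *
st()
a,d=grab('top','t9.png');p,_=grab('side','s9f.png'); P=cloud('top',d); m=(P[...,2]>.1)&(P[...,2]<.13)&(abs(P[...,0]-.528)<.04)&(abs(P[...,1]+.0885)<.04); print(m.sum(),P[m].mean(0),P[m][:,2].max())
c=[np.clip(cv2.resize(x,(400,400),interpolation=cv2.INTER_CUBIC)*1.5,0,255) for x in (a[205:305,285:385],p[210:340,240:370])]
cv2.imwrite('pics/f9.png',np.hstack(c).astype(np.uint8)[:,:,::-1])
for n in 'top','side':
    x=cv2.imread('pics/%s0.png'%n);y=cv2.imread('pics/%s.png'%('t9' if n=='top' else 's9f'))
"
```

```text
time_s: 19.23
ee_pos: [0.5293, -0.0889, 0.2216]
tool_rot: [0.377, 0.926, 0.0, -0.0]
ft_force: [0.1, 0.7, 0.4]
opening: 0.0426
grip_force: 0.0
ee_pos: [0.5519, -0.2146, 0.2219]
t 19.85 pos [ 0.5519 -0.2146  0.2219] head 45.8 z [-0.001  0.001 -1.   ] F [-0.4 -0.   0.6] M [ 0.04  0.05 -0.04] op 0.0426 gf 0.0
88 [ 0.52744703 -0.08779554  0.11439518] 0.120354162135341
```

View pics/f9.png

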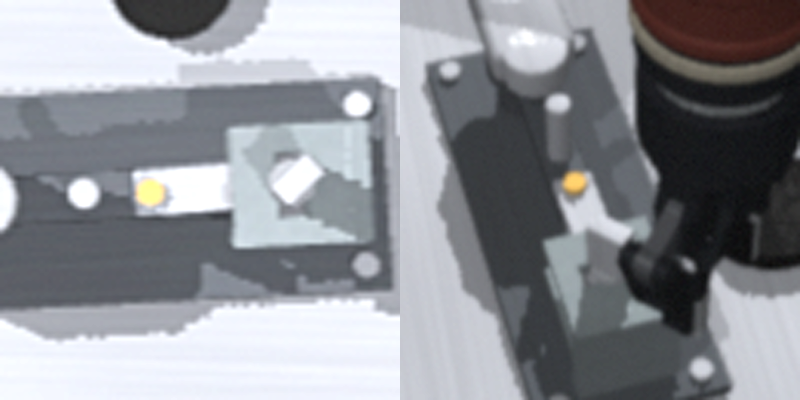

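The top view shows the pin seated in the slot (crop (297,182), grip top about 0.115 m), with the link now straight along the arm and the gripper clear. Handing in.

```bash
python3 -c "
from station import bot
print(bot.finish_job())"
```

```text
the job is handed in; nothing more can be done
None
```

The arm is home, the pin passes through the upper ear, eye and lower ear with its collar flat on the upper ear, and the job was handed in at about 20 s; no verdict came back.

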